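# Wedge the pump housing apart evenly

### The job

The screws are out of the pump housing, but its bright front half still sits tight on two dowels. Push the orange wedge (not the black blunt drift) point down, right to its collar, into the pry pocket at one end of the seam, draw it out, then do the same at the other end, so that the front half comes away evenly. Leave the wedge standing upright in that second pocket and let go; either end may come first.

Things in the scene. Friction and masses are not known exactly. Their poses are not given: they have to be found in the camera images.
- wedge: Orange wedge, point down in a hole of a white stand 62 mm high. Origin: middle of its tip, the lowest point; z up the tool, x across its thickness, y along the tip edge; symmetric. Blade 22 mm wide (y), 4 mm thick at the tip, 22 mm thick from 45 to 53 mm up; collar 44 x 34 mm to 59 mm; handle 26 x 26 mm from 59 to 109 mm up: grip about 88 mm up, fingers closing along x. 0.12 kg.
- housing: Fixed pump housing, 150 mm long (y), top at z = 85 mm. Origin: under the middle of the seam, on the worktop; z up, y along the seam (+y: left end), x from the bright front half (x -36 to 0 mm) to the grey rear half. For y 36 to 75 mm at either end the rear half is cut back to x = 15 mm: the pry pockets. Wedge place: x = 3, y = 57 or -57 mm, tip edge along y, pushed straight down.
- cover_left (a joint): How far the front half has come away at the left (+y) end: rad, 0 shut, times 114 mm = opening at the left pocket; friction keeps it where it is left; stop at 0.14. The wedge, fully in at the left (collar on the housing, tip 32 mm above the housing's origin), makes it about 0.065 and leaves the right end as it is; the push takes about 10 to 20 N.
- cover_right (a joint): The same for the right (-y) end: rad, 0 shut, times 114 mm = opening at the right pocket. The upper edge of the front half is bevelled 10 x 10 mm along both pockets, so that a tip up to 8 mm off in x still slides in.

How it is judged (in metres and radians):
On the way, in this order (a step that is already met when the one before it is completed fails the run):
1. wedge down in a pocket: that end open over 4.5 mm (0.04 rad), the other under 0.025 rad ((((z of wedge in the frame of housing between 0.02 and 0.042 m and x of wedge in the frame of housing between -0.015 and 0.02 m and y of wedge in the frame of housing between 0.04 and 0.08 m) and value of joint cover_left above 0.04 rad and value of joint cover_right below 0.025 rad) or ((z of wedge in the frame of housing between 0.02 and 0.042 m and x of wedge in the frame of housing between -0.015 and 0.02 m and y of wedge in the frame of housing between -0.08 and -0.04 m) and value of joint cover_right above 0.04 rad and value of joint cover_left below 0.025 rad))), for 0.1 s.
2. the wedge is drawn out, clear above the housing (z of wedge in the frame of housing above 0.08 m), for 0.1 s.
3. wedge down in the other pocket, both ends open over 4.5 mm (0.04 rad) (value of joint each of cover_left, cover_right above 0.04 rad and ((z of wedge in the frame of housing between 0.02 and 0.042 m and x of wedge in the frame of housing between -0.015 and 0.02 m and y of wedge in the frame of housing between 0.04 and 0.08 m) or (z of wedge in the frame of housing between 0.02 and 0.042 m and x of wedge in the frame of housing between -0.015 and 0.02 m and y of wedge in the frame of housing between -0.08 and -0.04 m))), for 0.1 s.
At the end, for the whole second after the job is handed in: Both ends have come away evenly: both joints between 0.04 and 0.09 rad, or both between 0.06 and 0.12 rad (4.5 to 13.5 mm, alike within 6 mm). The wedge stands in a pry pocket, upright within 15 degrees, its tip 20 to 42 mm above the housing's origin, released and at rest (((value of joint cover_left between 0.04 and 0.09 rad and value of joint cover_right between 0.04 and 0.09 rad) or (value of joint cover_left between 0.06 and 0.12 rad and value of joint cover_right between 0.06 and 0.12 rad)) and ((z of wedge in the frame of housing between 0.02 and 0.042 m and x of wedge in the frame of housing between -0.015 and 0.02 m and y of wedge in the frame of housing between 0.04 and 0.08 m) or (z of wedge in the frame of housing between 0.02 and 0.042 m and x of wedge in the frame of housing between -0.015 and 0.02 m and y of wedge in the frame of housing between -0.08 and -0.04 m)) and angle between wedge's own z axis and vertical below 0.26 rad and linear speed of wedge below 0.02 m/s and contact force between the fingers and wedge below 0.1 N); the robot touches nothing.
It also fails if it takes over 45 s, if anything falls off the work surface, if the arm or the gripper's body presses on something with over 40 N, if the wrist force passes 120 N, or if a joint passes its speed limit or range.

### The arm

A 6-joint arm with a two-finger parallel gripper is mounted at the origin on a cart in front of the work surface, level with it; the furniture and walls round the work are solid. World frame = base frame: x ahead of the robot, y to its left, z up, the work surface at z = 0. Lengths are in mm, angles in rad, forces in N, time in s.
With the tool pointing down it reaches from about 350 to 725 mm from the base axis. Payload 6 kg.
Tool frame: the origin (TCP) lies between the finger pads; the fingertips stand 11 mm ahead of it and the grasp point (between the pads) lies 8 mm behind it (tip_reach is the z of the fingertips in the tool frame, in mm); z points along the fingers, y is the direction in which the jaws open and shut (so a half turn about z gives the same grasp; the last joint's range is limited). The gripper opens to 85 mm and grips with 20 to 120 N. Pads are 22 mm wide; open, the fingers measure 114 mm over their backs; the gripper's body (76 mm by 85 mm) begins 54 mm behind the grasp point. The pads swing forward as they close: fully open they stand 13 mm farther back than shut.
Start: joints at [-0.995, 0.04, 0.085, 0, -1.615, -0.334], TCP at [143.682, -582.521, 242.261] pointing down, gripper open.
Joint ranges: [-2.56, 2.56], [-1.29, 2.01], [-1.08, 1.49], [-3.29, 1.98], [-2.81, -0.18], [-2.99, 2.99]. Speed limits (rad/s): [2.57, 2.57, 3.01, 3.14, 3.14, 3.14].

### API

Orientations are given as a 3x3 rotation matrix whose columns are the frame's x, y, z axes.
In Python, from cell import get_obs, capture, finish_job, masks_of, landmark_of, tip_reach gives the robot as it stands.
- The arm moves only by the shell command python3 -m jog 'ROWS' [FORCE]. ROWS is JSON, a list of rows, each an object with "gripper": the opening, from 0 (shut) to 1 (fully open); "linear": the shift along the tool's x, y, z in m, a list of three; "dr": the turn, a rotation vector about the tool's x, y, z in degrees, a list of three. A call has 1 to 20 rows; each row shifts and turns the pose as measured when the row begins, along the tool's axes as they then stand; what a row does not reach is not made up. A row lasts 1/8 s, in which the tool goes at most 62.5 mm and 10.7 degrees, less where a joint would pass 70% of its speed; a pose out of reach is approached as far as the arm can. A call is refused whole if a number of a shift passes 0.0625 or a number of a turn 10.7, either way. A call with a gripper value outside its range is refused whole. The fingers move at their own pace and stop on an object; FORCE is the grip in N (left out, the last holds). Time passes only in rows, so rows that do not move let the fingers close. It gives the time, the measured TCP pose, the force and the opening at its end, in the units of the state.
- get_obs(): the state, without advancing time (a new reading comes with each control period).
- capture(name): name is "scene" or "top"; returns a dict with "image" (420x560x3 uint8, red, green, blue), "range_z" (420x560 float32, mm along the optical axis (not along the pixel's ray), 0 where there is no reading), "fovy" (degrees; the focal length in pixels is half the picture's height over the tangent of half this angle, whatever the lens; pixels are square), "cx", "cy" (the principal point, pixels), "k1" (the pictures are not rectified: a ray, as slopes to the right and down, at radius r is drawn at 1 + k1 r^2 times it, then the intrinsics apply), "eye" and "orientation" of the camera in the world. Camera axes: x right, y up, looking along -z (the intrinsics and any distortion apply to the point x, -y, -z); pixel columns grow to the right and rows downward; lengths in mm; the calibration is good to about 2 mm. A picture is of the moment at which its call begins.
- finish_job(): hands the job in, once; it reports no verdict.
Trained networks look in a picture, given as the dict that the camera call returned (one of the last four; its "shot" number tells which), for a name from the list of things; names that differ only in an ending like _2 or _b are one class to them, and where a whole thing is asked for, a point or a joint stands for the part that bears it (a point fixed in the world has none). Each returns a list of dicts, best first, with "confidence" (0 to 1); they miss things now and then, are a little off and sometimes report something else, mostly with a low value. They report only what shows in the picture. A call takes as long as a camera call.
- masks_of(picture, target): "region" (420x560 bool, what is visible of it) and "rect" ([centre column, centre row, width, height] as shares, 0 to 1, of the picture: columns of its width, rows of its height, round what is visible of it).
- landmark_of(picture, target): "point" ([column, row] as shares, 0 to 1, of the picture: columns of its width, rows of its height: a listed point, or the origin of a listed thing).
The state is a dict: "clock": time; "qpos": joint angles; "dq": joint speeds; "joint_efforts": joint torques, N m; "ee_pos": TCP position; "ee_rot": TCP orientation; "ft_force": force on the tool from outside, world axes, zero at the start; "moment": the same for the moment, N m; "opening": finger opening in mm.
Only numpy, scipy, OpenCV 4.12 (cv2) and the standard library are available. Lean on these libraries where they do the work, as an engineer would, in place of code of your own. Each camera call takes 0.05 s, during which the arm holds its last target. There are 200 camera calls.

## Working session

There is one attempt and no reset: what is moved stays moved. The work goes in short steps, Python scripts to look and compute and a shell command to move; the robot and the scene stay as the last step left them, time stands still between calls to the robot, and variables do not carry over. Pictures are saved under pics/ and viewed, about 8 in all and at most 12, crops included, and the job is handed in when it is done.

```bash
ls; mkdir -p pics; cat > h.py <<'E'
import numpy as np,cv2
from cell import *
def world(p,mask=None):
    "HxWx3 world points (mm) for the picture"
    H,W=p["range_z"].shape; f=H/2/np.tan(np.radians(p["fovy"]/2))
    K=np.array([[f,0,p["cx"]],[0,f,p["cy"]],[0,0,1]]); u,v=np.meshgrid(np.arange(W),np.arange(H))
    uv=np.stack([u,v],-1).reshape(-1,1,2).astype(float)
    s=cv2.undistortPoints(uv,K,np.array([p["k1"],0,0,0.])).reshape(H,W,2)
    z=p["range_z"][...,None]
    c=np.concatenate([s[...,:1]*z,-s[...,1:]*z,-z],-1)
    return c@np.array(p["orientation"]).T+np.array(p["eye"])
def save(p,n): cv2.imwrite(f"pics/{n}.png",p["image"][:,:,::-1])
E
python3 - <<'E'
from h import *
for n in("scene","top"):
    p=capture(n);save(p,n+"1");P=world(p);print(n,p["eye"],p["fovy"],p["k1"])
    for t in("wedge","housing","cover_left"):
        for m in masks_of(p,t)[:2]:
            r=m["region"]&(p["range_z"]>0);q=P[r];print(t,m["confidence"],np.round(m["rect"],3),r.sum(),np.percentile(q,[2,50,98],axis=0).round().tolist() if r.sum() else "")
        for l in landmark_of(p,t)[:2]:
            print("  lm",l["confidence"],np.round(l["point"],3)*[560,420])
print(get_obs())
E
```

```text
pics
scene [-172.52263987 -442.18302676  636.63420596] 44.48532277372383 -0.1286920132743231
wedge 0.98 [0.622 0.57  0.05  0.092] 753 [[447.0, -272.0, 63.0], [458.0, -258.0, 90.0], [487.0, -237.0, 120.0]]
housing 0.72 [0.328 0.432 0.143 0.114] 2731 [[496.0, 57.0, 14.0], [513.0, 118.0, 62.0], [548.0, 201.0, 87.0]]
housing 0.64 [0.338 0.433 0.197 0.19 ] 5727 [[465.0, 45.0, 3.0], [516.0, 113.0, 50.0], [613.0, 209.0, 87.0]]
  lm 0.74 [188.72 192.36]
cover_left 0.69 [0.33  0.434 0.134 0.112] 2751 [[496.0, 57.0, 13.0], [513.0, 119.0, 62.0], [549.0, 201.0, 87.0]]Traceback (most recent call last):
  File "<stdin>", line 7, in <module>
ValueError: it knows: housing, wedge
```

```bash
python3 - <<'E'
from h import *
p=capture("top");save(p,"top1");P=world(p);np.savez("top1.npz",P=P,im=p["image"]);print(p["eye"],p["fovy"])
for t in("wedge","housing"):
    for m in masks_of(p,t)[:2]:
        r=m["region"]&(p["range_z"]>0);q=P[r];print(t,m["confidence"],np.round(np.array(m["rect"])*[560,420,560,420]),r.sum(),np.percentile(q,[2,50,98],axis=0).round().tolist() if r.sum() else "")
        # top face
        zt=np.percentile(q[:,2],97);k=q[abs(q[:,2]-zt)<4][:,:2].astype(np.float32);print("  top",zt,len(k),cv2.minAreaRect(k))
    for l in landmark_of(p,t)[:2]: print("  lm",l["confidence"],np.round(l["point"],3)*[560,420])
print(get_obs())
E
```

```text
[ 469.10042057  -74.96013401 1102.42481586] 46.51973096874269
wedge 0.88 [373. 226.  20.  23.] 329 [[448.0, -270.0, 63.0], [467.0, -250.0, 102.0], [486.0, -237.0, 120.0]]
  top 120.19963436212339 92 ((466.4560241699219, -253.78182983398438), (22.27702522277832, 24.652175903320312), 1.1501672267913818)
  lm 0.66 [366.24 223.86]
housing 0.6 [194. 187.  87.  76.] 5572 [[468.0, 49.0, 5.0], [543.0, 125.0, 74.0], [626.0, 215.0, 87.0]]
  top 86.39305043723401 1859 ((550.6345825195312, 137.39163208007812), (92.19087219238281, 150.60009765625), 9.663043022155762)
  lm 0.82 [192.64 189.84]
{'clock': 0.55, 'qpos': array([-9.95327741e-01,  4.01879199e-02,  8.47844539e-02, -1.73858804e-05,
       -1.61547354e+00, -3.33725383e-01]), 'dq': array([-0.0005802 , -0.00070849,  0.00230327,  0.00088081, -0.0021831 ,
       -0.00052087]), 'joint_efforts': array([ 9.04563749e-04, -3.67626464e+01,  3.47238314e+01,  6.92924067e+00,
       -1.04675924e-03, -1.18485207e-05]), 'ee_pos': array([ 143.67198652, -582.52421411,  242.25607718]), 'ee_rot': array([[-9.70921950e-01, -2.39396255e-01, -2.93356603e-05],
       [-2.39396257e-01,  9.70921947e-01,  7.71355321e-05],
       [ 1.00166789e-05,  8.19154285e-05, -9.99999997e-01]]), 'ft_force': array([-0.16242702, -0.27431381,  0.05429955]), 'moment': array([ 0.05576976,  0.01121073, -0.00251048]), 'opening': 85.4805753710056}
```

View pics/scene1.png

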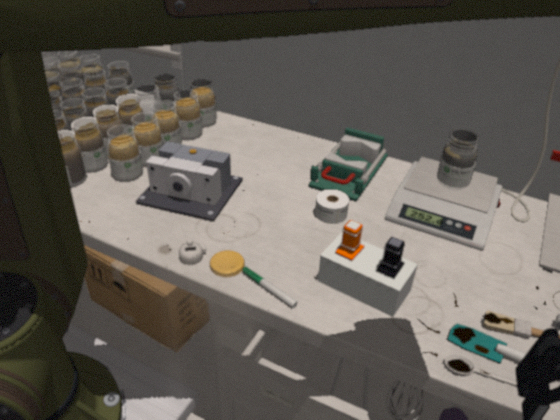

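View pics/top1.png

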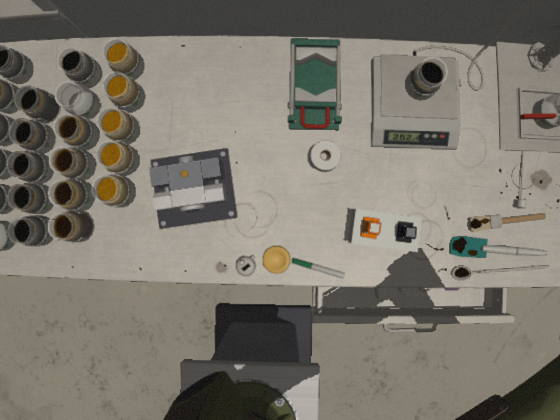

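```bash
python3 - <<'E'
from h import *
d=np.load("top1.npz");P=d["P"];im=d["im"]
a=cv2.resize(im[140:235,140:245],None,fx=5,fy=5,interpolation=cv2.INTER_CUBIC);b=cv2.resize(im[200:255,335:430],None,fx=5,fy=5,interpolation=cv2.INTER_CUBIC)
o=np.zeros((475,1000,3),np.uint8);o[:475,:525]=a;o[:275,525:1000]=b;o=cv2.resize(o,(800,380),interpolation=cv2.INTER_AREA);cv2.imwrite("pics/z1.png",o[:,:,::-1])
def rect(lo,hi,box,ex=None):
    x0,x1,y0,y1=box;m=(P[...,2]>lo)&(P[...,2]<hi)&(P[...,0]>x0)&(P[...,0]<x1)&(P[...,1]>y0)&(P[...,1]<y1)
    if ex is not None:m&=ex
    m=cv2.morphologyEx(m.astype(np.uint8),cv2.MORPH_OPEN,np.ones((2,2)))>0
    k=P[m][:,:2].astype(np.float32);print(lo,len(k),np.median(P[m][:,2]),cv2.minAreaRect(k),np.round(cv2.boxPoints(cv2.minAreaRect(k))).tolist())
rect(80,92,(440,650,40,230)); rect(5,25,(420,680,20,240))
rect(55,65,(400,530,-380,-200))
org=(im[...,0].astype(int)-im[...,2]>90)
rect(112,125,(420,510,-290,-220));rect(60,80,(420,510,-290,-220),org)
print(P[...,2][org&(P[...,1]<-220)&(P[...,1]>-290)].round())
E
```

```text
80 2539 83.3110193006022 ((542.2575073242188, 70.27587127685547), (301.07464599609375, 123.02806854248047), 85.49143981933594) [[469.0, -75.0], [592.0, -85.0], [615.0, 216.0], [493.0, 225.0]]
5 2118 8.436431369990373 ((548.48291015625, 81.32288360595703), (175.3295135498047, 303.5842590332031), 3.0799341201782227) [[453.0, 228.0], [469.0, -75.0], [644.0, -66.0], [628.0, 238.0]]
55 1572 60.53342436508308 ((463.3868103027344, -229.65191650390625), (309.2472839355469, 79.16808319091797), 85.17111206054688) [[411.0, -380.0], [490.0, -387.0], [516.0, -79.0], [437.0, -72.0]]
112 149 116.81826763900972 ((464.20697021484375, -260.7880859375), (23.58526039123535, 37.96848678588867), 0.686829149723053) [[452.0, -242.0], [453.0, -280.0], [476.0, -280.0], [476.0, -242.0]]
60 113 66.64603804811804 ((475.90496826171875, -175.84112548828125), (197.8081512451172, 42.01175308227539), 81.86810302734375) [[441.0, -271.0], [483.0, -277.0], [511.0, -81.0], [469.0, -75.0]]
[ 67.  68.  69.  66.  58.  63.  64.  67.  68.  67.  63.  68.  64.  63.
  66.  60.  67.  67.  69.  66.  66.  67.  66.  66.  66.  64.  67.  67.
  69.  65.  68.  68.  67.  67.  66.  66.  63.  67.  69.  66.  70.  67.
  66.  63.  67. 112.  68.  65.  67.  66.  65.  63.  68. 113. 117. 116.
 117. 115. 114. 114. 117. 113. 116. 117. 118. 115. 115. 118. 115. 118.
 118. 114. 117. 119. 115. 115. 115. 117. 120. 115. 115. 119. 115. 113.
 116. 116. 116. 116. 116. 115. 117. 112.  67. 113. 117. 115. 114. 119.
 118.  66.  67.  64.  71.  64.  70.  78. 107. 115. 116. 115. 117. 114.
 116. 115. 114. 116.  67.  66.  64.  67.  71.  66.  67.  60.  64.  69.
  66.  67.  65.  67. 108.  69.  66.  66.  67.  69.  66.  67.  66.  67.
  66.  67.  68.  66.  66.  65.  69.  64.  66.  64.  68.  67.  65.  68.
  70.  67.  68.  68.  68.  66.  71.  65.  62.  67.  68.  67.  66.  67.
  65.  69.  70.  64.  64.]
```

View pics/z1.png

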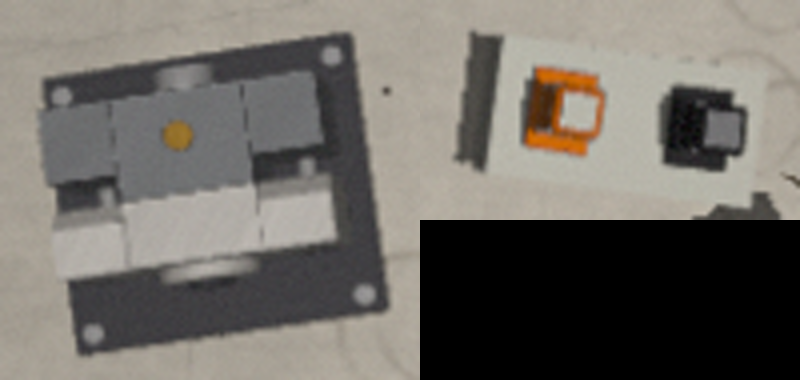

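```bash
python3 - <<'E'
from h import *
from scipy.ndimage import label
d=np.load("top1.npz");P=d["P"];im=d["im"].astype(int)
ok=(np.hypot(P[...,0]-469.1,P[...,1]+75)>30)
def comp(m,seed):
    L,_=label(m);l=L[seed[1],seed[0]];r=L==l
    k=P[r][:,:2].astype(np.float32);R=cv2.minAreaRect(k);print(r.sum(),np.median(P[r][:,2]).round(1),R,np.round(cv2.boxPoints(R)).tolist());return r
z=P[...,2]
comp(ok&(z>79)&(z<95),(185,175))
comp(ok&(z>5)&(z<16),(200,220)) 
comp(ok&(z>50)&(z<66.5)&(im.min(-1)>110),(390,230))
org=ok&(im[...,0]-im[...,2]>60)&(P[...,1]<-220)
top=ok&(z>108)&(z<125)
for s in range(360,385):
    if top[227,s]: comp(top,(s,227));break
L,_=label(org&(z<75)&(z>60));k=P[org&(z<75)&(z>60)&(P[...,1]>-290)][:,:2].astype(np.float32);print(cv2.minAreaRect(k),k.min(0),k.max(0),k.mean(0))
# bright/grey seam on top face of centre block
t=ok&(z>79)&(z<95)
g=im.mean(-1)
h=[]
for c in range(176,200):
    col=[(r,g[r,c]) for r in range(165,215) if t[r,c]]
    v=np.array([x[1] for x in col]);rr=[x[0] for x in col]
    i=np.argmin(np.diff(v[2:-2],n=1)*-1)+2 if len(v)>8 else None
    if i is not None:h.append((P[rr[i],c]+P[rr[i+1],c])/2)
h=np.array(h);print(h.round(1)[::3]);print(np.polyfit(h[:,1],h[:,0],1))
E
```

```text
2662 83.4 ((550.522705078125, 137.92971801757812), (92.19161987304688, 151.71913146972656), 9.64311695098877) [[492.0, 205.0], [518.0, 55.0], [609.0, 71.0], [583.0, 220.0]]
2044 8.6 ((546.1552734375, 136.7987060546875), (161.70193481445312, 181.58689880371094), 9.707738876342773) [[451.0, 213.0], [482.0, 34.0], [641.0, 61.0], [611.0, 240.0]]
1525 60.5 ((461.7730712890625, -291.61810302734375), (146.97117614746094, 75.70488739013672), 83.72555541992188) [[416.0, -361.0], [491.0, -369.0], [507.0, -223.0], [432.0, -214.0]]
162 116.7 ((466.42462158203125, -253.45953369140625), (26.0118465423584, 25.086843490600586), 84.48286437988281) [[453.0, -265.0], [478.0, -268.0], [480.0, -242.0], [455.0, -239.0]]
((466.6617126464844, -254.37962341308594), (34.49577713012695, 43.72126770019531), 81.53221130371094) [ 443.80258 -274.505  ] [ 488.5496  -234.87497] [ 465.77887 -252.31741]
[[537.4 158.4  82.1]
 [537.6 152.2  81.2]
 [539.5 144.9  85.6]
 [539.8 139.1  82.6]
 [539.8 132.3  84.4]
 [542.2 126.3  82.9]
 [542.5 120.5  79.7]
 [544.5 113.6  82.8]]
[-1.69784616e-01  5.63477326e+02]
```

```bash
cat >> h.py <<'E'
from scipy.spatial.transform import Rotation as Ro
def to(pos,yaw_y):
    "tool-axes shift (m) and turn (deg) to TCP pos mm, pointing down, tool y at yaw_y deg in world"
    o=get_obs();R=np.array(o["ee_rot"]);a=np.radians(yaw_y);y=np.array([np.cos(a),np.sin(a),0]);z=np.array([0,0,-1.]);T=np.stack([np.cross(y,z),y,z],1)
    d=np.array(pos)-o["ee_pos"]
    print("t",round(o["clock"],2),"pos",o["ee_pos"].round(1),"F",o["ft_force"].round(1),"open",round(o["opening"],1))
    print("now-axes",(R.T@d/1000).round(4),"after-turn-axes",(T.T@d/1000).round(4),"dr",np.degrees(Ro.from_matrix(R.T@T).as_rotvec()).round(2))
WX,WY,WA=466.4,-253.8,173.7
A=np.radians(9.65);HO=np.array([540.4,136.2]);
def hp(x,y): return HO+[x*np.cos(A)-y*np.sin(A),x*np.sin(A)+y*np.cos(A)]
HA=189.65
E
python3 -m jog '[{"gripper":1,"dr":[0,0,-10]},{"gripper":1,"dr":[0,0,-10]},{"gripper":1,"dr":[0,0,-10]},{"gripper":1,"dr":[0,0,-10]},{"gripper":1,"dr":[0,0,-10]},{"gripper":1,"dr":[0,0,-10]},{"gripper":1,"dr":[0,0,-10]}]' 40
python3 -c "
from h import *
print(tip_reach() if callable(tip_reach) else tip_reach);print(get_obs()['qpos']);to([WX,WY,160],WA)"
```

```text
11.0
[-9.95327741e-01  4.01879199e-02  8.47844539e-02 -1.73858804e-05
 -1.61547354e+00 -3.33725383e-01]
t 0.55 pos [ 143.7 -582.5  242.3] F [-0.2 -0.3  0.1] open 85.5
now-axes [-0.392   0.2419  0.0823] after-turn-axes [-0.3622 -0.2847  0.0823] dr [  0.     0.   -69.85]$[0]: bad value
```

```bash

python3 -m jog '[{"gripper":1,"linear":[0,0,0],"dr":[0,0,-10]},{"gripper":1,"linear":[0,0,0],"dr":[0,0,-10]},{"gripper":1,"linear":[0,0,0],"dr":[0,0,-10]},{"gripper":1,"linear":[0,0,0],"dr":[0,0,-10]},{"gripper":1,"linear":[0,0,0],"dr":[0,0,-10]},{"gripper":1,"linear":[0,0,0],"dr":[0,0,-10]},{"gripper":1,"linear":[0,0,0],"dr":[0,0,-10]}]' 40
python3 -c "
from h import *
print(get_obs()['qpos']);to([WX,WY,160],WA)"
```

```text
clock: 1.42
ee_pos: [143.7, -582.5, 242.3]
ee_rot: [[-0.068, -0.998, 0.0], [-0.998, 0.068, 0.0], [-0.0, -0.0, -1.0]]
ft_force: [0.1, 0.1, -0.3]
opening: 85.6
[-9.95313800e-01  4.00058312e-02  8.47832736e-02 -1.77193739e-04
 -1.61552522e+00  9.27299990e-01]
t 1.43 pos [ 143.7 -582.5  242.3] F [ 0.1  0.1 -0.3] open 85.6
now-axes [-0.3498 -0.2996  0.0824] after-turn-axes [-0.3621 -0.2847  0.0823] dr [-0.01  0.    2.4 ]
```

```bash

python3 -m jog '[{"gripper":1,"linear":[-0.045,-0.036,0.01],"dr":[0,0,2.4]},{"gripper":1,"linear":[-0.045,-0.036,0.01],"dr":[0,0,0]},{"gripper":1,"linear":[-0.045,-0.036,0.01],"dr":[0,0,0]},{"gripper":1,"linear":[-0.045,-0.036,0.01],"dr":[0,0,0]},{"gripper":1,"linear":[-0.045,-0.036,0.01],"dr":[0,0,0]},{"gripper":1,"linear":[-0.045,-0.036,0.01],"dr":[0,0,0]},{"gripper":1,"linear":[-0.045,-0.036,0.01],"dr":[0,0,0]},{"gripper":1,"linear":[-0.045,-0.036,0.01],"dr":[0,0,0]}]' >/dev/null
python3 -c "
from h import *
to([WX,WY,160],WA)"
```

```text
t 2.42 pos [ 474.7 -247.   161.5] F [ 1.1 -1.5  0.5] open 85.3
now-axes [0.0077 0.0074 0.0015] after-turn-axes [0.0076 0.0075 0.0015] dr [-0.26 -0.1  -0.25]
```

```bash

python3 -m jog '[{"gripper":1,"linear":[0.0075,0.0075,0],"dr":[-0.2,0,-0.2]},{"gripper":1,"linear":[0,0,0],"dr":[0,0,0]}]' >/dev/null
python3 -c "
from h import *
to([WX,WY,89],WA)
p=capture('scene');cv2.imwrite('pics/s2.png',cv2.resize(p['image'][150:340,260:470],None,fx=3,fy=3)[:,:,::-1])"
```

```text
t 2.67 pos [ 467.9 -250.8  160.3] F [0.1 0.3 1.1] open 85.4
now-axes [0.0031 0.0011 0.0713] after-turn-axes [0.0031 0.0011 0.0713] dr [ 0.05 -0.07  0.27]
```

View pics/s2.png

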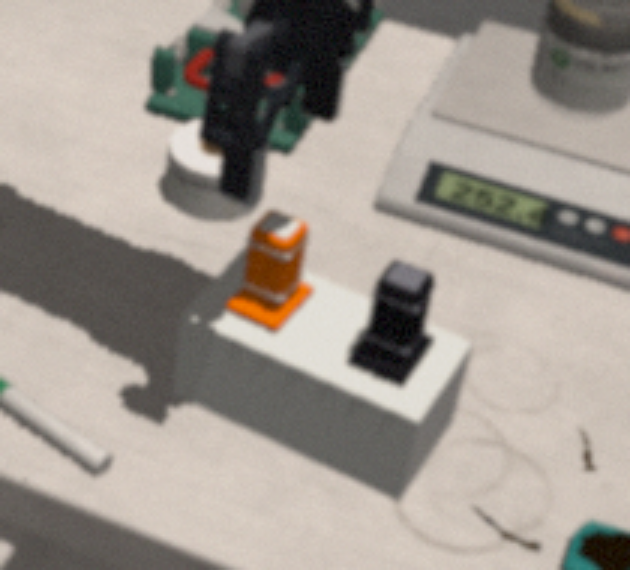

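The fingers (crop ~235,190 and 320,110) hang above the orange wedge (275,250); the black drift is clear to the right. Descending.

```bash

python3 -m jog '[{"gripper":1,"linear":[0.003,0.001,0.01],"dr":[0,0,0.2]},{"gripper":1,"linear":[0,0,0.03],"dr":[0,0,0]},{"gripper":1,"linear":[0,0,0.03],"dr":[0,0,0]},{"gripper":1,"linear":[0,0,0.0],"dr":[0,0,0]}]' >/dev/null
python3 -c "
from h import *
to([WX,WY,89],WA)"
```

```text
t 3.23 pos [ 464.4 -257.2   88.1] F [-0.8  0.6  0.9] open 85.6
now-axes [-0.0036 -0.0016 -0.0009] after-turn-axes [-0.0036 -0.0016 -0.0009] dr [-0.07 -0.04 -0.36]
```

```bash

python3 -m jog '[{"gripper":1,"linear":[-0.0035,-0.0015,-0.001],"dr":[0,0,-0.3]},{"gripper":1,"linear":[0,0,0],"dr":[0,0,0]},{"gripper":0,"linear":[0,0,0],"dr":[0,0,0]},{"gripper":0,"linear":[0,0,0],"dr":[0,0,0]},{"gripper":0,"linear":[0,0,0],"dr":[0,0,0]},{"gripper":0,"linear":[0,0,0],"dr":[0,0,0]},{"gripper":0,"linear":[0,0,0],"dr":[0,0,0]},{"gripper":0,"linear":[0,0,0],"dr":[0,0,0]}]' 60 >/dev/null
python3 -c "
from h import *
to([WX,WY,89],WA)"
```

```text
t 4.22 pos [ 468.1 -255.2   94. ] F [-0.3 -0.4  0.6] open 25.5
now-axes [-0.0012  0.0018  0.005 ] after-turn-axes [-0.0012  0.0018  0.005 ] dr [-0.46 -0.14 -0.1 ]
```

```bash

python3 -m jog '[{"gripper":0,"linear":[0,0,-0.01],"dr":[0,0,0]},{"gripper":0,"linear":[0,0,-0.03],"dr":[0,0,0]},{"gripper":0,"linear":[0,0,-0.03],"dr":[0,0,0]},{"gripper":0,"linear":[0,0,-0.03],"dr":[0,0,0]},{"gripper":0,"linear":[0,0,-0.02],"dr":[0,0,0]},{"gripper":0,"linear":[0,0,0],"dr":[0,0,0]}]' >/dev/null
python3 -c "
from h import *
print(hp(3,-57),hp(3,57))
to([*hp(3,-57),220],HA)
p=capture('scene');cv2.imwrite('pics/s3.png',cv2.resize(p['image'][60:340,180:500],None,fx=2,fy=2)[:,:,::-1])
P=world(p);m=masks_of(p,'wedge')[0];q=P[m['region']&(p['range_z']>0)];print(m['confidence'],np.percentile(q,[1,5,50,95],axis=0).round())"
```

```text
[552.91241062  80.50943006] [533.80269015 192.8963447 ]
t 4.97 pos [ 466.2 -254.4  218.1] F [ 0.3  0.8 -2.1] open 25.5
now-axes [-0.3425 -0.0488 -0.0021] after-turn-axes [-0.3156 -0.1416 -0.0019] dr [ -0.29  -0.11 -16.06]
0.64 [[ 444. -272.  136.]
 [ 446. -269.  141.]
 [ 459. -263.  192.]
 [ 474. -244.  240.]]
```

View pics/s3.png

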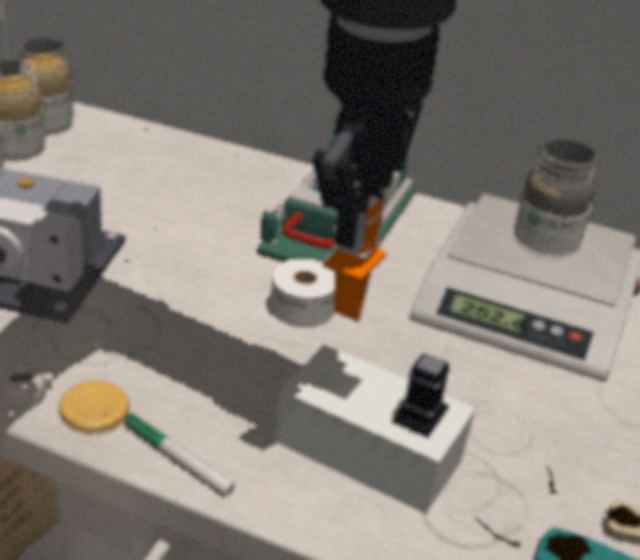

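```bash

python3 -m jog '[{"gripper":0,"linear":[0,0,0],"dr":[-0.3,0,-8]},{"gripper":0,"linear":[-0.03,-0.012,0],"dr":[0,0,-8]},{"gripper":0,"linear":[-0.04,-0.018,0],"dr":[0,0,0]},{"gripper":0,"linear":[-0.04,-0.018,0],"dr":[0,0,0]},{"gripper":0,"linear":[-0.04,-0.018,0],"dr":[0,0,0]},{"gripper":0,"linear":[-0.04,-0.018,0],"dr":[0,0,0]},{"gripper":0,"linear":[-0.04,-0.018,0],"dr":[0,0,0]},{"gripper":0,"linear":[-0.04,-0.018,0],"dr":[0,0,0]},{"gripper":0,"linear":[-0.03,-0.01,0],"dr":[0,0,0]},{"gripper":0,"linear":[-0.01,-0.005,0],"dr":[0,0,0]},{"gripper":0,"linear":[0,0,0],"dr":[0,0,0]}]' >/dev/null
python3 -c "
from h import *
to([*hp(3,-57),190],HA)"
```

```text
t 6.45 pos [544.7  83.7 196.2] F [ 0.2 -0.2 -1.8] open 25.4
now-axes [ 0.0046 -0.0077  0.0059] after-turn-axes [ 0.0045 -0.0076  0.0062] dr [1.74 0.21 0.37]
```

```bash

python3 -m jog '[{"gripper":0,"linear":[0.0045,-0.0075,0],"dr":[1.7,0.2,0.4]},{"gripper":0,"linear":[0,0,0],"dr":[0,0,0]},{"gripper":0,"linear":[0,0,0],"dr":[0,0,0]}]' >/dev/null
python3 -c "
from h import *
to([*hp(3,-57),190],HA)
for n in('scene','top'):
    p=capture(n);P=world(p);c=(slice(120,240),slice(120,290));i=p['image'][c]
    cv2.imwrite(f'pics/{n}4.png',cv2.resize(i,None,fx=4,fy=4,interpolation=cv2.INTER_CUBIC)[:,:,::-1])
    for m in masks_of(p,'wedge')[:1]:
        q=P[m['region']&(p['range_z']>0)];print(n,m['confidence'],np.percentile(q,[1,5,50,95],axis=0).round())"
```

```text
t 6.83 pos [553.1  77.7 195.6] F [ 0.3 -0.6 -0.7] open 25.3
now-axes [-0.0028 -0.0002  0.0056] after-turn-axes [-0.0028 -0.0003  0.0056] dr [-0.05 -0.04 -0.22]
scene 0.63 [[531.  60.  -0.]
 [534.  63. 117.]
 [548.  68. 170.]
 [568.  86. 216.]]
top 0.6 [[532.  59. 164.]
 [532.  60. 165.]
 [540.  64. 169.]
 [550.  68. 189.]]
```

View pics/scene4.png

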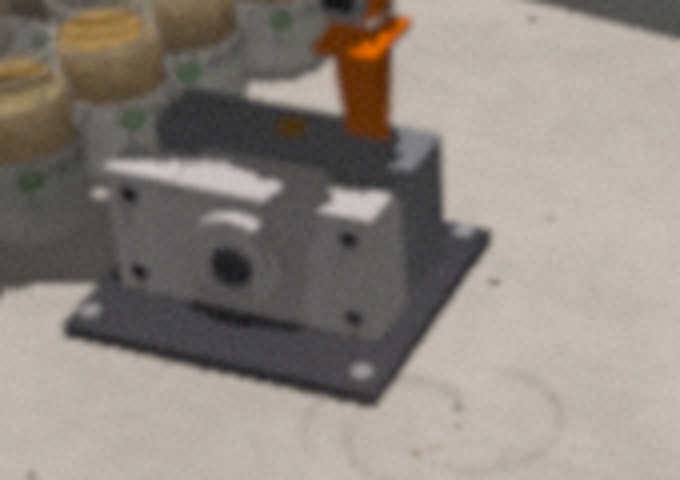

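The wedge hangs point down above the right pocket (crop ~370,130), square with the seam. Descending and pushing.

```bash

python3 -m jog '[{"gripper":0,"linear":[-0.003,0,0.01],"dr":[0,0,0]},{"gripper":0,"linear":[0,0,0.008],"dr":[0,0,0]},{"gripper":0,"linear":[0,0,0],"dr":[0,0,0]}]' 110 >/dev/null
python3 -c "
from h import *
to([*hp(3,-57),118],HA)"
```

```text
t 7.4 pos [552.4  81.6 175.7] F [-0.1 -0.4 -0.5] open 24.7
now-axes [ 0.0012 -0.0003  0.0577] after-turn-axes [ 0.0012 -0.0003  0.0577] dr [ 0.01 -0.02 -0.17]
```

```bash

python3 -m jog '[{"gripper":0,"linear":[0.001,0,0.008],"dr":[0,0,0]},{"gripper":0,"linear":[0,0,0.008],"dr":[0,0,0]},{"gripper":0,"linear":[0,0,0.008],"dr":[0,0,0]},{"gripper":0,"linear":[0,0,0.008],"dr":[0,0,0]}]' >/dev/null
python3 -c "
from h import *
to([*hp(3,-57),118],HA)"
```

```text
t 7.9 pos [556.2  81.3 145.5] F [5.  0.3 2.9] open 24.8
now-axes [0.0003 0.0036 0.0274] after-turn-axes [0.0002 0.0033 0.0275] dr [-0.63  0.   -0.13]
```

```bash

python3 -m jog '[{"gripper":0,"linear":[0,0.003,0.008],"dr":[-0.3,0,0]},{"gripper":0,"linear":[0,0.002,0.008],"dr":[-0.3,0,0]},{"gripper":0,"linear":[0,0.002,0.007],"dr":[0,0,0]}]' >/dev/null
python3 -c "
from h import *
to([*hp(3,-57),118],HA)"
```

```text
t 8.28 pos [557.1  81.3 130.6] F [-5.3  0.4 19.2] open 24.8
now-axes [0.     0.0045 0.0125] after-turn-axes [0.     0.0042 0.0126] dr [-1.35 -0.03 -0.05]
```

```bash

python3 -m jog '[{"gripper":0,"linear":[0,0.002,0.01],"dr":[-0.8,0,0]},{"gripper":0,"linear":[0,0.001,0.01],"dr":[-0.5,0,0]}]' >/dev/null
python3 -c "
from h import *
to([*hp(3,-57),118],HA)"
python3 -m jog '[{"gripper":0,"linear":[0,0.001,0.008],"dr":[-0.5,0,0]}]' >/dev/null
python3 -c "
from h import *
to([*hp(3,-57),118],HA)"
```

```text
t 8.53 pos [556.4  80.  118.8] F [-2.6 -0.9 13.2] open 24.5
now-axes [-0.0011  0.0034  0.0007] after-turn-axes [-0.0011  0.0034  0.0008] dr [-0.53 -0.18  0.01]
t 8.65 pos [556.6  79.6 116.8] F [-18.2   5.1  41.2] open 24.9
now-axes [-0.0015  0.0035 -0.0012] after-turn-axes [-0.0015  0.0035 -0.0012] dr [-0.31 -0.25  0.08]
```

```bash

python3 -m jog '[{"gripper":0,"linear":[0,0,0],"dr":[0,0,0]}]' >/dev/null
python3 -c "
from h import *
to([*hp(3,-57),118],HA)
p=capture('scene');i=p['image'][120:240,120:290]
cv2.imwrite('pics/s5.png',cv2.resize(i,None,fx=4,fy=4,interpolation=cv2.INTER_CUBIC)[:,:,::-1])"
```

```text
t 8.78 pos [556.4  79.9 117.2] F [ 4.3 -0.2 -7.6] open 25.0
now-axes [-0.0012  0.0034 -0.0008] after-turn-axes [-0.0012  0.0034 -0.0008] dr [-0.34 -0.2   0.08]
```

View pics/s5.png

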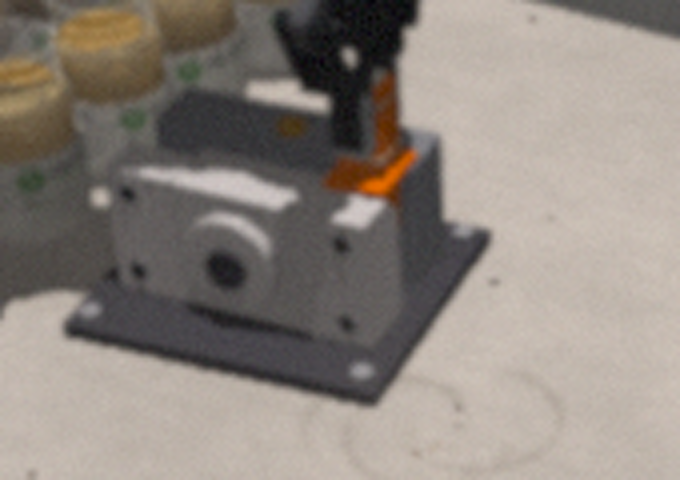

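The collar (crop 370,175) is seated on the housing and the right end of the front half has moved forward. Drawing out.

```bash

python3 -m jog '[{"gripper":0,"linear":[0,0,-0.01],"dr":[0,0,0]},{"gripper":0,"linear":[0,0,-0.02],"dr":[0,0,0]},{"gripper":0,"linear":[0,0,-0.02],"dr":[0,0,0]},{"gripper":0,"linear":[0,0,-0.02],"dr":[0,0,0]},{"gripper":0,"linear":[0,0,-0.02],"dr":[0,0,0]},{"gripper":0,"linear":[0,0,0],"dr":[0,0,0]},{"gripper":0,"linear":[0,0,0],"dr":[0,0,0]}]' >/dev/null
python3 -c "
from h import *
to([*hp(3,57),205],HA)
p=capture('top');save(p,'t6');P=world(p)
m=masks_of(p,'wedge')[0];q=P[m['region']&(p['range_z']>0)];print(m['confidence'],np.percentile(q,[5,50,95],axis=0).round())
p=capture('scene');save(p,'s6');P=world(p);m=masks_of(p,'wedge')[0];r=m['region']&(p['range_z']>0);q=P[r];q=q[abs(q[:,0]-555)<50];print(np.percentile(q,[1,5,50,95],axis=0).round())
"
```

```text
t 9.7 pos [551.9  78.8 207.5] F [-0.2  0.4 -2.4] open 24.8
now-axes [-0.1155 -0.0014  0.0018] after-turn-axes [-0.1155 -0.0013  0.0025] dr [ 0.5  -0.31  0.04]
0.64 [[532.  62. 177.]
 [539.  65. 180.]
 [548.  68. 192.]]
[[530.  60. 124.]
 [533.  63. 131.]
 [546.  69. 181.]
 [563.  87. 229.]]
```

```bash

python3 -m jog '[{"gripper":0,"linear":[-0.02,0,0],"dr":[0.4,-0.3,0]},{"gripper":0,"linear":[-0.03,0,0],"dr":[0,0,0]},{"gripper":0,"linear":[-0.03,0,0],"dr":[0,0,0]},{"gripper":0,"linear":[-0.02,0,0],"dr":[0,0,0]},{"gripper":0,"linear":[-0.01,0,0],"dr":[0,0,0]},{"gripper":0,"linear":[0,0,0],"dr":[0,0,0]},{"gripper":0,"linear":[0,0,0],"dr":[0,0,0]}]' >/dev/null
python3 -c "
from h import *
to([*hp(2.5,57),175],HA)"
```

```text
t 10.78 pos [531.7 192.2 205.4] F [-0.  -0.1 -1.7] open 25.0
now-axes [-0.0003 -0.0018  0.0304] after-turn-axes [-0.0003 -0.0017  0.0304] dr [ 0.21 -0.04  0.03]
```

```bash

python3 -m jog '[{"gripper":0,"linear":[0,-0.0015,0.01],"dr":[0.2,0,0]},{"gripper":0,"linear":[0,0,0.012],"dr":[0,0,0]},{"gripper":0,"linear":[0,0,0.004],"dr":[0,0,0]},{"gripper":0,"linear":[0,0,0],"dr":[0,0,0]}]' >/dev/null
python3 -c "
from h import *
to([*hp(3,57),118],HA)"
```

```text
t 11.28 pos [533.3 190.6 176.7] F [-0.8 -0.5 -1.7] open 24.7
now-axes [-0.0022 -0.001   0.0587] after-turn-axes [-0.0021 -0.0009  0.0587] dr [ 0.07 -0.07 -0.11]
```

```bash

python3 -m jog '[{"gripper":0,"linear":[-0.002,0,0.008],"dr":[0,0,0]},{"gripper":0,"linear":[0,0,0.008],"dr":[0,0,0]},{"gripper":0,"linear":[0,0.001,0.008],"dr":[0,0,0]},{"gripper":0,"linear":[0,0.002,0.008],"dr":[-0.2,0,0]},{"gripper":0,"linear":[0,0.003,0.008],"dr":[-0.3,0,0]},{"gripper":0,"linear":[0,0.002,0.008],"dr":[-0.3,0,0]},{"gripper":0,"linear":[0,0.002,0.007],"dr":[-0.3,0,0]}]' >/dev/null
python3 -c "
from h import *
to([*hp(3,57),118],HA)"
```

```text
t 12.15 pos [538.4 194.9 135.3] F [ 1.3 -0.6 12.3] open 24.9
now-axes [0.0013 0.0054 0.0171] after-turn-axes [0.0012 0.0049 0.0173] dr [-1.5   0.3  -0.06]
```

```bash

python3 -m jog '[{"gripper":0,"linear":[0.001,0.002,0.01],"dr":[-0.8,0,0]},{"gripper":0,"linear":[0,0.002,0.01],"dr":[-0.5,0,0]},{"gripper":0,"linear":[0,0.001,0.01],"dr":[-0.5,0,0]}]' >/dev/null
python3 -c "
from h import *
to([*hp(3,57),118],HA)"
```

```text
t 12.53 pos [537.5 193.8 120.5] F [-9.7 -1.5 17.3] open 24.7
now-axes [0.0002 0.0039 0.0025] after-turn-axes [0.0002 0.0038 0.0025] dr [-0.59  0.32  0.12]
```

```bash

python3 -m jog '[{"gripper":0,"linear":[0,0.001,0.009],"dr":[-0.5,0.2,0]}]' >/dev/null
python3 -c "
from h import *
to([*hp(3,57),118],HA)"
python3 -m jog '[{"gripper":0,"linear":[0,0,0.001],"dr":[0,0,0]}]' >/dev/null
python3 -c "
from h import *
to([*hp(3,57),118],HA)"
```

```text
t 12.65 pos [537.5 193.9 116.8] F [-17.    0.1  33.1] open 24.9
now-axes [ 0.0003  0.0038 -0.0012] after-turn-axes [ 0.0003  0.0038 -0.0012] dr [-0.36  0.12  0.2 ]
t 12.78 pos [537.4 193.9 117.1] F [ 0.5 -1.3 -5.3] open 24.4
now-axes [ 0.0004  0.0037 -0.0009] after-turn-axes [ 0.0004  0.0037 -0.0009] dr [-0.4   0.13  0.24]
```

```bash

python3 -m jog '[{"gripper":0.6,"linear":[0,0,0],"dr":[0,0,0]},{"gripper":0.6,"linear":[0,0,0],"dr":[0,0,0]},{"gripper":0.8,"linear":[0,0,0],"dr":[0,0,0]},{"gripper":0.8,"linear":[0,0,0],"dr":[0,0,0]},{"gripper":0.8,"linear":[0,0,0],"dr":[0,0,0]}]' >/dev/null
python3 -c "
from h import *
to([*hp(3,57),217],HA)"
```

```text
t 13.4 pos [537.4 194.  115.9] F [-0.8 -0.5 -0.3] open 67.9
now-axes [ 0.0002  0.003  -0.1012] after-turn-axes [ 0.0005  0.0037 -0.1011] dr [-0.38  0.11  0.23]
```

```bash

python3 -m jog '[{"gripper":0.8,"linear":[0,0,-0.01],"dr":[0,0,0]},{"gripper":0.8,"linear":[0,0,-0.03],"dr":[0,0,0]},{"gripper":0.8,"linear":[0,0,-0.03],"dr":[0,0,0]},{"gripper":0.8,"linear":[0,0,-0.03],"dr":[0,0,0]},{"gripper":0.8,"linear":[0.05,0,-0.02],"dr":[0,0,0]},{"gripper":0.8,"linear":[0.05,0,0],"dr":[0,0,0]},{"gripper":0.8,"linear":[0.05,0,0],"dr":[0,0,0]},{"gripper":0.8,"linear":[0.05,0,0],"dr":[0,0,0]},{"gripper":0.8,"linear":[0.05,0,0],"dr":[0,0,0]},{"gripper":0.8,"linear":[0,0,0],"dr":[0,0,0]},{"gripper":0.8,"linear":[0,0,0],"dr":[0,0,0]}]' >/dev/null
python3 -c "
from h import *
to([*hp(3,57),220],HA)
o=[]
for n in('scene','top'):
    p=capture(n);P=world(p);i=p['image'][120:240,120:290];o.append(cv2.resize(i,(680,480),interpolation=cv2.INTER_CUBIC)[:,:,::-1])
    for m in masks_of(p,'wedge')[:1]:
        q=P[m['region']&(p['range_z']>0)];print(n,m['confidence'],np.percentile(q,[2,50,98],axis=0).round())
cv2.imwrite('pics/f1.png',o[0]);cv2.imwrite('pics/f2.png',o[1])"
```

```text
t 14.78 pos [581.6 -60.2 248.4] F [ 0.8  0.1 -0.3] open 68.2
now-axes [-0.2575  0.0036  0.0285] after-turn-axes [-0.2575  0.0047  0.0284] dr [-0.89  0.04  0.34]
scene 0.91 [[517. 176.  79.]
 [528. 185. 114.]
 [551. 204. 143.]]
top 0.47 [[496.  59.  52.]
 [519. 179.  89.]
 [533. 190. 575.]]
```

View pics/f1.png

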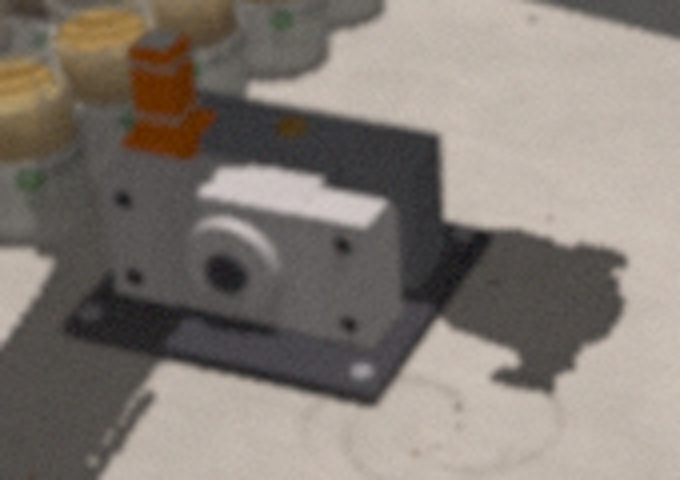

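View pics/f2.png

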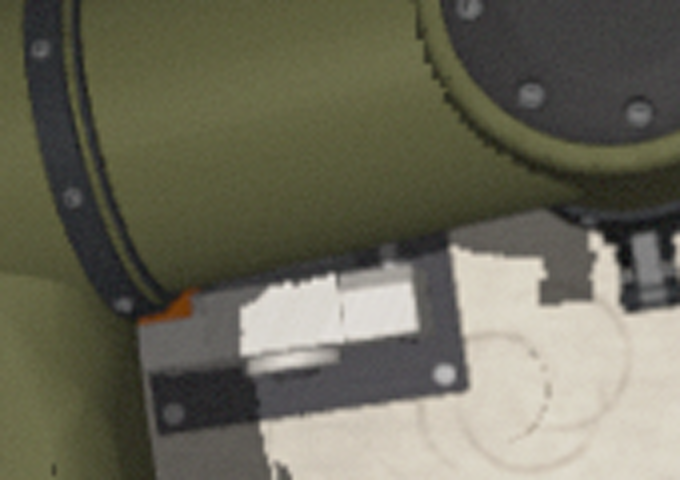

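```bash

python3 -m jog '[{"gripper":0.8,"linear":[0.05,0,0],"dr":[0,0,0]},{"gripper":0.8,"linear":[0.05,0,0],"dr":[0,0,0]},{"gripper":0.8,"linear":[0.05,0,0],"dr":[0,0,0]},{"gripper":0.8,"linear":[0.05,0,0],"dr":[0,0,0]},{"gripper":0.8,"linear":[0.04,0,0],"dr":[0,0,0]},{"gripper":0.8,"linear":[0.02,0,0],"dr":[0,0,0]},{"gripper":0.8,"linear":[0,0,0],"dr":[0,0,0]}]' >/dev/null
python3 -c "
from h import *
p=capture('top');save(p,'t7');P1=world(p);P0=np.load('top1.npz')['P']
i=p['image'][140:235,140:245];cv2.imwrite('pics/f3.png',cv2.resize(i,None,fx=5,fy=5,interpolation=cv2.INTER_CUBIC)[:,:,::-1])
ca,sa=np.cos(A),np.sin(A)
for P in(P0,P1):
    d=P[...,:2]-HO;x=d@[ca,sa];y=d@[-sa,ca];z=P[...,2]
    for lo,hi in((-73,-40),(-30,-5),(5,30),(40,73)):
        v=[]
        for b in range(lo,hi,3):
            s=x[(y>b)&(y<b+3)&(z>74)&(z<95)&(x<-15)&(x>-60)]
            if len(s):v.append(s.min())
        print(lo,np.median(v).round(1),end='; ')
    print()
    k=(x>-40)&(x<40)&(abs(y-57)<30)&(z>98)&(z<150)
    if k.any():print('wedge top',x[k&(z>130)].mean(),y[k&(z>130)].mean(),np.median(z[k&(z>130)]))
"
```

```text
-73 -35.5; -30 -35.1; 5 -34.8; 40 -35.1; 
-73 -41.6; -30 -41.1; 5 -40.9; 40 -41.0; 
wedge top 4.312370904837568 56.82230955902025 139.4742163178264
```

View pics/f3.png

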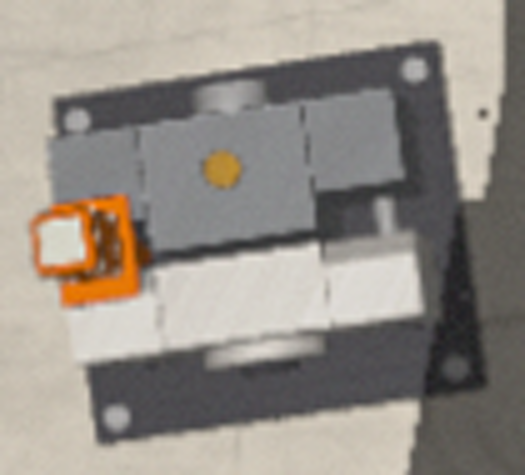

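The front half has come away about 6 mm along its whole length. The wedge stands in the left pocket (crop 90,250), and the robot is clear.

```bash
python3 -c "
from cell import *
print(finish_job())"
```

```text
the job is handed in; nothing more can be done
None
```

I pushed the orange wedge down to its collar in the right pocket, drew it clear, then seated it in the left pocket. I let go there, moved the arm away and handed the job in at about 16 s on the robot's clock.

- **Opening:** the last top-view check showed the front edge of the bright half about 6 mm forward at both ends (6.1 mm right, 5.9 mm left). That is roughly 0.05 rad each, a little under the quoted 0.065 but inside the 0.04–0.09 band and even. The joint values themselves were not readable, so this comes from camera depth only.
- **Wedge:** it stands upright at x ≈ 4, y ≈ 57 mm in the housing frame. Its top read z ≈ 139 mm, which puts the tip at about 30–32 mm.
- **Forces:** the wrist force at collar contact peaked at about 41 N in the right pocket and 33 N in the left, mostly vertical.
- **Failed checks:** one jog call was refused because I left out the shift. One top-view wedge detection was useless because the arm blocked the view, so I moved the arm away and measured the wedge again from the depth data.

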